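# Hold the spring clip open over a price card

## Task

In the plumbing shop, lift the blue tub by its handle off the display stand and set it down gently, upright and wholly on the green mat, and let it go. Then pick the spring clip up by its handles, squeeze it wide open and hold it gaping in the air around the red free edge of the price card, one jaw on each side of the card and neither touching it; finish while still holding it open there. Leave the coupling, the valve and the basket where they are.

Things in the scene. Friction and masses are not known exactly. Their poses are not given: they have to be found in the camera images.
- stand: Fixed grey riser with blue band, 30 mm high, from x = -140 to +160 mm, y = -70 to +70 mm, carrying an upright yellow price card. Origin on the table under the card's free edge; x points from that edge into the card, z up; at zero yaw the free edge faces the robot. A post 170 mm high holds the card's far edge (x = 116 to 128 mm), a foot 20 mm wide, 42 mm high its lower edge from x = 55 mm on.
- card_edge (a point): Middle of the price card's free edge (red strip), 100 mm above the table; axes as the stand's: x into the card, y square to its face, z up. The card is 4 mm thick and 120 mm long, in the plane y = 0, and reaches 65 mm above and below this point.
- tub: Loose blue round tub with white lid, 89 mm in diameter at the lid (84 below), 80 mm high, 0.4 to 0.7 kg; origin at the centre of its underside, z up. It starts on the riser, its centre about 85 mm in front of the card's free edge, in the way of the clip.
- tub_handle (a point): Middle of the tub's rigid handle bar: black, square, 14 mm thick, 80 mm long, along the tub's y (axes as the tub's), 130 mm above the tub's underside; 43 mm of free height between lid and bar, steel straps 12 mm wide at y = +-34 mm.
- mat: Fixed green mat with black rubber border, 170 x 170 x 4 mm, where the tub goes; origin at the centre of its underside. It lies left or right of the stand.
- pad: Fixed plywood pad, 170 x 150 x 20 mm, on which the clip lies, on the other side of the stand; origin at the centre of its underside.
- clip: Loose black and orange spring clip, 60 g, 105 mm long, 24 mm thick, lying flat, hinge pin upright. Origin on the pin at the underside; closed, x is its middle line towards the jaws. Two handles run from the pin to x = -50 mm, outer faces flaring from 28 mm apart at the pin to 45 mm at x = -34 mm (orange grips) and 54 mm at the ends. Throat free from x = 11 mm to the tips at 55 mm.
- clip_jaw (a joint): Opening angle between the clip's halves, rad: 0 closed, 0.5 at the stop. Squeezing the handles opens it against a spring: 4 N to start, 10 N at the stop, where the handles' outer faces are parallel, 27 mm apart, the clip's middle line midway between them, tips 53 mm ahead of the pin and 27 mm apart. Tip gap is about 55 mm x angle. Each half turns half the angle, clip (the +y half) too.
- jaw_a (a point): Inner face of the jaw tip on the clip's +y half, at mid thickness.
- jaw_b (a point): Inner face of the jaw tip on the clip's -y half, at mid thickness (touches jaw_a when the clip is closed).
- coupling: Bystander: loose orange pipe coupling standing upright, 87 mm in diameter, 90 mm high; origin at the centre of its underside.
- valve: Bystander: loose brass valve with a red lever, about 90 x 35 x 45 mm; origin under its centre.
- basket: Bystander: loose blue basket of grey fittings, 140 x 180 x 70 mm; origin at the centre of its underside.
Things that resemble listed ones, but are neither listed nor needed, are in the scene too. What is meant by the tub is not purple or turquoise, and is the smaller of those in its own colour.

How it is judged (in metres and radians):
On the way:
1. the tub stands upright, released and at rest on the green mat (x of tub in the frame of mat between -0.046 and 0.046 m and y of tub in the frame of mat between -0.046 and 0.046 m and height (world z) of tub below 0.009 m and angle between tub's own z axis and vertical below 0.1 rad and contact force between the fingers and tub below 0.1 N and linear speed of tub below 0.03 m/s), for 0.3 s.
At the end, for the whole second after the job is handed in: Clip gripped and still, open over 0.3 rad, jaw tips on either side of the card, 6 to 45 mm past its free edge, within 62 mm of its mid-height, each over 4 mm from its middle plane, clip not touching it; tub upright, released, its centre within 46 mm of the mat's centre along each side (all of step 1 and x of jaw_a in the frame of card_edge between 0.006 and 0.045 m and z of jaw_a in the frame of card_edge between -0.062 and 0.062 m and x of jaw_b in the frame of card_edge between 0.006 and 0.045 m and z of jaw_b in the frame of card_edge between -0.062 and 0.062 m and ((y of jaw_a in the frame of card_edge above 0.004 m and y of jaw_b in the frame of card_edge below -0.004 m) or (y of jaw_b in the frame of card_edge above 0.004 m and y of jaw_a in the frame of card_edge below -0.004 m)) and value of joint clip_jaw above 0.3 rad and contact force between clip and stand below 0.2 N and contact force between the fingers and clip above 1 N and linear speed of clip below 0.03 m/s); the arm keeps its last pose, push and grip.
It fails at once if the orange pipe coupling is moved by more than 30 mm (distance of coupling from where it was at the start of the episode above 0.03 m).
It fails at once if the brass valve is moved by more than 30 mm (distance of valve from where it was at the start of the episode above 0.03 m).
It fails at once if the blue basket is moved by more than 30 mm (distance of basket from where it was at the start of the episode above 0.03 m).
It fails at once if the tub is tipped by more than 0.5 rad (angle between tub's own z axis and vertical above 0.5 rad).
It fails at once if the tub is dropped (falls freely faster than 0.6 m/s) (linear speed of tub above 0.6 m/s and contact force between the fingers and tub below 0.1 N).
It also fails if it takes over 59 s, if anything falls off the work surface, if the arm or the gripper's body presses on something with over 40 N, if the wrist force passes 120 N, or if a joint passes its speed limit or range.

## Robot

A 6-joint arm with a two-finger parallel gripper is mounted at the origin on the work surface. World frame = base frame: x ahead of the robot, y to its left, z up, the work surface at z = 0. Lengths are in m, angles in degrees, forces in N, time in s.
With the tool pointing down it reaches from about 0.4 to 0.825 m from the base axis. Payload 7 kg.
Tool frame: the origin (TCP) lies midway between the tips of the shut fingers; the grasp point (between the pads) lies 19 mm behind it; z points along the fingers, y is the direction in which the jaws open and shut (so a half turn about z gives the same grasp; the last joint's range is limited). The gripper opens to 88 mm and grips with 3 to 60 N. Pads are 19 mm wide; open, the fingers measure 130 mm over their backs; the gripper's body (78 mm by 193 mm) begins 47 mm behind the grasp point.
Start: joints at [-57.519, 20.546, 0.682, 0, -70.136, -16.507], TCP at [0.186, -0.649, 0.227] pointing down, gripper open.
Joint ranges: [-176.03, 176.03], [-82.01, 121.73], [-58.28, 71.71], [-173.87, 95.51], [-174.79, -0.11], [-173.66, 173.66]. Speed limits (degrees/s): [136.94, 136.94, 172.46, 180, 180, 180].

## Interface

Orientations are given as a 3x3 rotation matrix whose columns are the frame's x, y, z axes.
In Python, from rig import robot gives the robot as it stands. Calls block until the motion is done:
- robot.goto(position, orientation): joint-space move of the TCP to a pose.
- robot.servo_line(position, ori=None, speed=0.15): straight line of the TCP; ori=None keeps the orientation; speed is the mean speed in m/s.
- robot.movej(angles): joint-space move.
- robot.move_gripper(opening): opening from 0.0 (shut) to 1.0 (fully open); the grip force is fixed at half the most; returns when the fingers have stopped.
- robot.dwell(seconds).
- robot.ik(position, orientation): joint angles nearest the present ones, or None.
- robot.grab_frame(name): name is "scene" or "top"; returns (picture, depth): 384x512x3 uint8, red, green, blue; 384x512 float32, m along the optical axis (not along the pixel's ray), 0 where there is no reading.
- robot.camera_info(name): a dict with "vfov" (degrees; the focal length in pixels is half the picture's height over the tangent of half this angle, whatever the lens; pixels are square), "cx", "cy" (the principal point, pixels), "k1" (the pictures are not rectified: a ray, as slopes to the right and down, at radius r is drawn at 1 + k1 r^2 times it, then the intrinsics apply), "view" (4x4, takes a point from world to camera coordinates). Camera axes: x right, y down, z forward; pixel columns grow to the right and rows downward; lengths in m; the calibration is good to about 2 mm. A picture is of the moment at which its call begins. camera_info takes no time and is no camera call.
A pose or a line that the arm cannot do raises robot.Unreachable and nothing moves.
- robot.job_done(): hands the job in, once; it reports no verdict.
Readings, each from a call of its own:
- robot.read_t(): time.
- robot.read_qpos(): joint angles.
- robot.read_qvel(): joint speeds.
- robot.read_effort(): joint torques, N m.
- robot.read_position(): TCP position.
- robot.read_tcp_rot(): TCP orientation.
- robot.read_force(): force on the tool from outside, world axes, zero at the start.
- robot.read_ft_torque(): the same for the moment, N m.
- robot.read_grip_width(): opening from 0.0 (shut) to 1.0 (fully open).
Only numpy, scipy, OpenCV 4.12 (cv2) and the standard library are available. Lean on these libraries where they do the work, as an engineer would, in place of code of your own. Each camera call takes 0.05 s, during which the arm holds its last target. There are 200 camera calls.

## Working session

There is one attempt and no reset: what is moved stays moved. The work goes in short steps, each a Python script; the robot and the scene stay as the last script left them, time stands still between calls to the robot, and variables do not carry over. Pictures are saved under pics/ and viewed, about 8 in all and at most 12, crops included, and the job is handed in when it is done.

```bash
mkdir -p pics; ls; cat > h.py <<'E'
import numpy as np, cv2
from rig import robot
def grab(n):
    im,d=robot.grab_frame(n); np.savez('/tmp/%s.npz'%n,im=im,d=d); return im,d
def K(n):
    c=robot.camera_info(n); f=192/np.tan(np.radians(c['vfov'])/2); return c,f,np.array(c['view'])
def rays(n,uv):
    c,f,V=K(n); uv=np.atleast_2d(np.asarray(uv,float))
    D=np.c_[(uv[:,0]-c['cx'])/f,(uv[:,1]-c['cy'])/f]; s=D.copy()
    for _ in range(20): s=D/(1+c['k1']*(s**2).sum(1,keepdims=True))
    R,t=V[:3,:3],V[:3,3]
    return -R.T@t, np.c_[s,np.ones(len(s))]@R   # origin, world dirs (z-depth 1)
def onplane(n,uv,z):
    o,d=rays(n,uv); return o+d*((z-o[2])/d[:,2])[:,None]
def cloud(n,d):
    v,u=np.mgrid[:d.shape[0],:d.shape[1]]; o,r=rays(n,np.c_[u.ravel(),v.ravel()])
    P=o+r*d.ravel()[:,None]; P[d.ravel()<=0]=np.nan; return P.reshape(*d.shape,3)
E
python3 - <<'E'
from h import *
for n in("scene","top"):
    im,d=grab(n); cv2.imwrite('pics/%s0.png'%n,cv2.resize(im[:,:,::-1],(800,600),interpolation=cv2.INTER_CUBIC))
    c,f,V=K(n); print(n,c['cx'],c['cy'],c['k1'],f,rays(n,[[c['cx'],c['cy']]]))
E
```

```text
pics
scene 264.30023701663026 183.79274184840492 -0.09429346173958267 481.58663441750656 (array([1.12131375, 0.45908401, 1.2867813 ]), array([[-0.43466592, -0.36301675, -0.8241871 ]]))
top 257.97917288647943 189.0445759200405 -0.12722214233610835 492.7398721100864 (array([ 0.45559144, -0.04894827,  1.3071574 ]), array([[ 0.06606758,  0.01493073, -0.99770344]]))
```

View pics/top0.png

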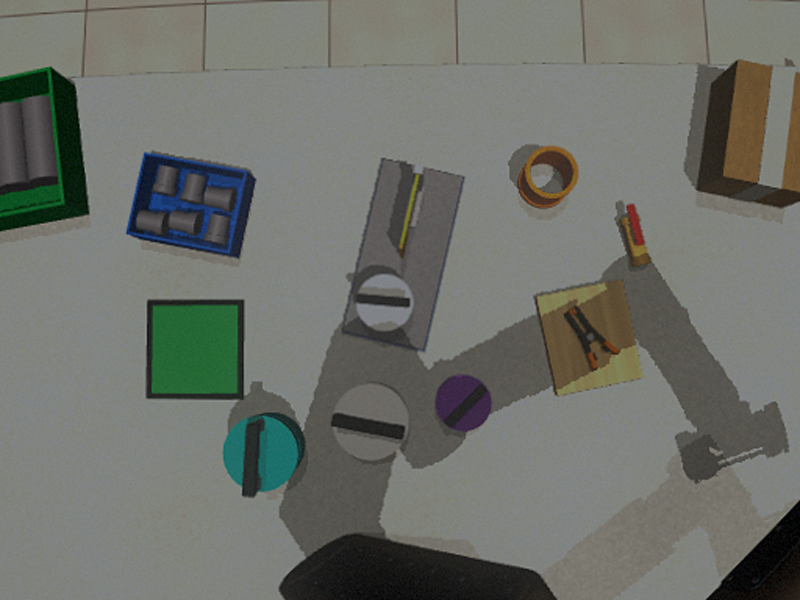

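View pics/scene0.png

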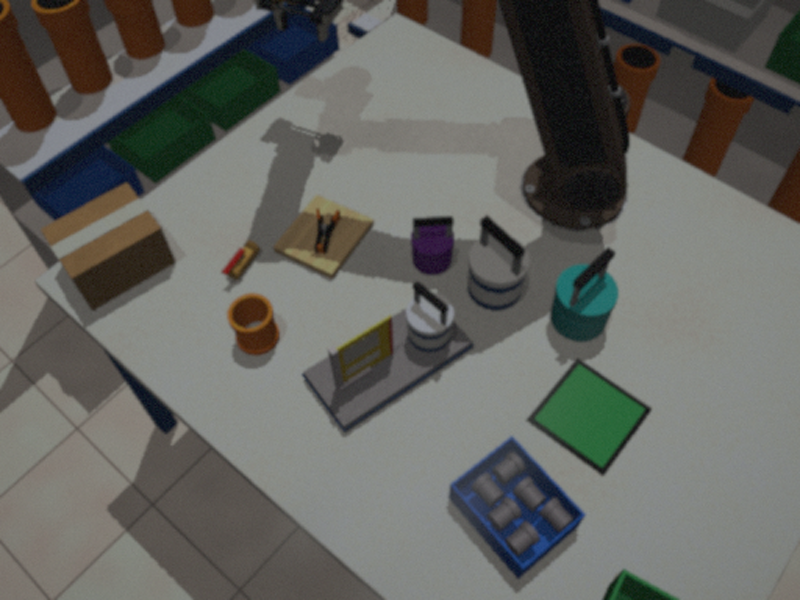

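The top view shows a white-lidded tub on the riser at (384,301), a larger white-lidded one at (370,422), a purple one at (463,403) and a turquoise one at (262,452). The tub meant is the one on the riser: it is the smaller of the two blue ones with white lids and sits in front of the card. The mat is at (195,349), the clip at (592,335) on the pad, the coupling at (547,177), the valve at (632,235) and the basket at (190,205). I'll confirm the tub and clip with one enlarged crop.

```bash
python3 - <<'E'
from h import *
t=np.load('/tmp/top.npz');s=np.load('/tmp/scene.npz')
def crop(im,u,v,w,h,W,H): return cv2.resize(np.clip(im[v:v+h,u:u+w,::-1].astype(float)*1.5,0,255).astype(np.uint8),(W,H),interpolation=cv2.INTER_CUBIC)
a=crop(t['im'],335,170,80,90,400,300*0+450)[:300]
A=np.vstack([crop(t['im'],340,175,80,60,400,300),crop(s['im'],170,115,80,60,400,300)])
B=np.vstack([crop(t['im'],210,130,80,100,240,300)if 0 else crop(t['im'],200,95,120,90,400,300),crop(s['im'],190,160,120,90,400,300)])
cv2.imwrite('pics/crop.png',np.hstack([A,B]))
im,d=t['im'],t['d'];P=cloud('top',d);hsv=cv2.cvtColor(im,cv2.COLOR_RGB2HSV)
# mat
m=cv2.inRange(hsv,(45,100,40),(75,255,255)); n,l,st,c=cv2.connectedComponentsWithStats(m)
for i in range(1,n):
    if st[i,4]>300:
        r=cv2.minAreaRect(np.argwhere(l==i)[:,::-1].astype(np.float32)); print('green',st[i],onplane('top',[r[0]],.004),onplane('top',cv2.boxPoints(r),.004)[:,:2].round(3).tolist())
# height layers
for nm,(u0,u1,v0,v1),(z0,z1) in [('bar',(215,285,160,225),(.14,.19)),('lid',(215,285,160,225),(.1,.118)),('riser',(205,310,95,230),(.024,.038)),('card',(230,285,95,170),(.06,.18)),('clip',(335,415,175,260),(.034,.06)),('pad',(335,415,175,260),(.012,.027))]:
    Q=P[v0:v1,u0:u1].reshape(-1,3); Q=Q[(Q[:,2]>z0)&(Q[:,2]<z1)]
    if len(Q)<5: print(nm,len(Q));continue
    r=cv2.minAreaRect(Q[:,:2].astype(np.float32)); print(nm,len(Q),'medz',np.median(Q[:,2]).round(4),'c',np.round(r[0],4),'size',np.round(r[1],3),'ang',round(r[2],1),'cen',Q.mean(0).round(4))
E
```

```text
green [  0  43  42  96 908] [[0.83026939 0.64761644 0.004     ]] [[0.965, 0.734], [0.969, 0.605], [0.702, 0.567], [0.695, 0.692]]
green [  97  195   56   57 3136] [[0.45599043 0.32915758 0.004     ]] [[0.381, 0.405], [0.532, 0.405], [0.53, 0.254], [0.381, 0.255]]
bar 215 medz 0.1671 c [ 0.5586 -0.    ] size [0.079 0.086] ang 88.8 cen [ 5.245e-01 -3.000e-04  1.669e-01]
lid 829 medz 0.1109 c [0.5383 0.0025] size [0.117 0.088] ang 10.8 cen [ 0.5235 -0.0007  0.1109]
riser 4584 medz 0.0304 c [ 0.6112 -0.03  ] size [0.142 0.302] ang 75.6 cen [ 0.6214 -0.0358  0.0304]
card 257 medz 0.1573 c [ 0.6637 -0.0398] size [0.014 0.128] ang 73.9 cen [ 0.6719 -0.045   0.1397]
clip 339 medz 0.0432 c [ 0.4713 -0.335 ] size [0.104 0.052] ang 31.7 cen [ 0.4699 -0.3341  0.0428]
pad 3261 medz 0.0203 c [ 0.4668 -0.3418] size [0.17  0.153] ang 11.1 cen [ 0.4664 -0.3403  0.0202]
```

View pics/crop.png

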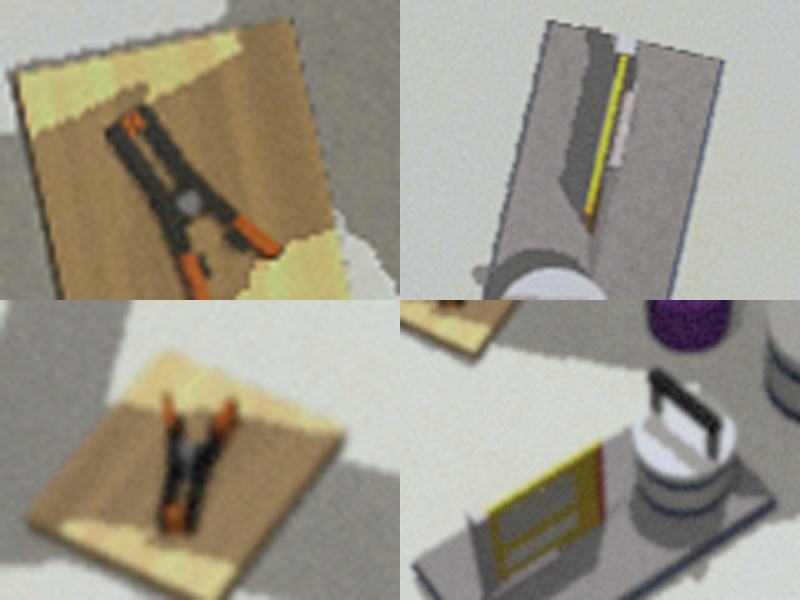

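The crop confirms both: the small white-lidded tub stands on the riser just before the card's red edge, and the clip's jaws point up-left, pin about (377.6,215.6) and handles towards lower right in raw top pixels. Next come refined fits and reachability checks.

```bash
cat >> h.py <<'E'
def down(yaw):  # tool pointing down, tool y (jaw axis) at angle yaw+90deg; tool x along yaw
    a=np.radians(yaw); x=np.array([np.cos(a),np.sin(a),0]); z=np.array([0,0,-1.]); return np.c_[x,np.cross(z,x),z]
E
python3 - <<'E'
from h import *
t=np.load('/tmp/top.npz');im,d=t['im'],t['d'];P=cloud('top',d)
def sel(z0,z1,c,r):
    return P[(P[...,2]>z0)&(P[...,2]<z1)&(np.hypot(P[...,0]-c[0],P[...,1]-c[1])<r)]
Q=sel(.155,.18,(.515,0),.055); r=cv2.minAreaRect(Q[:,:2].astype(np.float32)); print('bar',len(Q),r,Q.mean(0))
Q=sel(.1,.118,(.515,0),.07); c,R=cv2.minEnclosingCircle(Q[:,:2].astype(np.float32)); print('lid',c,R)
Q=sel(.145,.18,(.665,-.045),.085); Q=Q[Q[:,0]>.58]; vx=cv2.fitLine(Q[:,:2].astype(np.float32),cv2.DIST_HUBER,0,.01,.01).ravel(); s=(Q[:,:2]-vx[2:])@vx[:2]*np.sign(vx[0])
print('card',len(Q),vx,np.degrees(np.arctan(vx[1]/vx[0])),[ (vx[2:]+vx[:2]*np.sign(vx[0])*k).round(4).tolist() for k in(s.min(),s.max())])
# red strip in scene
s=np.load('/tmp/scene.npz');h=cv2.cvtColor(s['im'],cv2.COLOR_RGB2HSV);PS=cloud('scene',s['d'])
m=((h[...,0]<8)|(h[...,0]>172))&(h[...,1]>110)&(np.hypot(PS[...,0]-.6,PS[...,1]+.03)<.06)&(PS[...,2]>.04)
Q=PS[m];print('red',len(Q),np.median(Q,0),Q.min(0),Q.max(0))
pin=onplane('top',[[377.6,215.6]],.044)[0];tip=onplane('top',[[365.6,198.6]],.044)[0];print('pin',pin,tip,np.hypot(*(tip-pin)[:2]))
hs=cv2.cvtColor(im,cv2.COLOR_RGB2HSV)
m=((hs[...,0]<14)&(hs[...,1]>150)&(hs[...,2]>60)).astype(np.uint8); m[:, :340]=0;m[:,420:]=0;m[:172]=0;m[262:]=0
n,l,st,c=cv2.connectedComponentsWithStats(m)
for i in range(1,n):
    if st[i,4]>5: print('or',st[i],c[i],onplane('top',[c[i]],.044)[0])
yaw=np.degrees(np.arctan2(*(tip-pin)[1::-1]));print('yaw',yaw)
for nm,p,ys in [('tub',(.524,0,.141),(-4,176,-10)),('mat',(.456,.329,.12),(-4,176,30)),('clip',(.44,-.35,.022),(yaw,yaw-180)),('card',(.56,-.02,.1),(-14.4,165.6))]:
    for y in ys: q=robot.ik(np.array(p),down(y)); print(nm,y,None if q is None else np.round(q))
E
```

```text
bar 213 ((0.5241522789001465, 0.00028225407004356384), (0.07947114109992981, 0.013960250653326511), 84.34832763671875) [ 5.23806465e-01 -6.20480833e-05  1.67081892e-01]
lid (0.5240911245346069, 0.00045450939796864986) 0.04452450945973396
card 150 [ 0.9714926  -0.23706993  0.67191136 -0.04434766] -13.713669 [[0.6008, -0.027], [0.7252, -0.0574]]
red 9 [ 0.60682625 -0.02623575  0.08215893] [ 0.60449074 -0.02720288  0.04749117] [ 0.60819483 -0.02442228  0.14065306]
pin [ 0.46634521 -0.33666335  0.044     ] [ 0.51056652 -0.3066422   0.044     ] 0.053448991177756866
or [365 197   4   5  11] [366.63636364 199.18181818] [ 0.50902701 -0.30929296  0.044     ]
or [387 218   9   8  31] [390.74193548 221.83870968] [ 0.44971392 -0.37048728  0.044     ]
or [376 226   6  10  37] [378.67567568 230.27027027] [ 0.42865626 -0.33851052  0.044     ]
yaw 34.17196619219999
tub -4 [ 21.  11. -25.   0. -54.  65.]
tub 176 [  21.   11.  -25.    0.  -54. -115.]
tub -10 [ 21.  11. -25.   0. -54.  59.]
mat -4 [ 56.  15. -22.   0. -53.  30.]
mat 176 [  56.   15.  -22.    0.  -53. -150.]
mat 30 [ 56.  15. -22.   0. -53.  64.]
clip 34.17196619219999 [-19.  22. -27.   0. -40. 143.]
clip -145.8280338078 [-19.  22. -27.   0. -40. -37.]
card -14.4 [ 18.  17. -23.   0. -50.  58.]
card 165.6 [  18.   17.  -23.    0.  -50. -122.]
```

```bash
python3 - <<'E'
from h import *
R=down(-95.65); b=np.array([.524,.0003])
robot.goto([*b,.27],R); robot.move_gripper(.6)
robot.servo_line([*b,.142],speed=.12); print(robot.read_position(),robot.read_force())
robot.move_gripper(0.); print('w',robot.read_grip_width()*88)
f0=robot.read_force(); robot.servo_line([*b,.20],speed=.06); print(f0,robot.read_force(),robot.read_grip_width()*88,robot.read_t())
im,d=grab('scene'); cv2.imwrite('pics/lift.png',im[:,:,::-1])
E
```

```text
[5.24492169e-01 4.00035534e-04 1.42671574e-01] [0.27691763 0.27090121 1.09125948]
w 13.468780873115545
[ 2.13537784  0.34878224 -0.5644061 ] [ 0.05524064  0.4036406  -6.13171175] 13.573422715831851 6.525
```

View pics/lift.png

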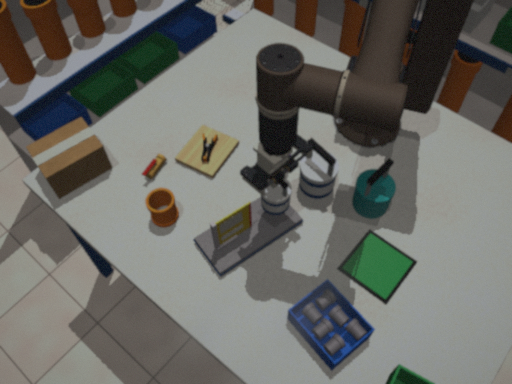

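The tub hangs upright under the gripper at (277,195), clear of the riser. Next, carry it to the mat.

```bash
python3 - <<'E'
from h import *
m=np.array([.456,.329]); p=robot.read_position()
robot.servo_line([p[0],p[1],.27],speed=.12)
robot.servo_line([*m,.27],speed=.2); robot.servo_line([*m,.135],speed=.12)
z=.122; f0=robot.read_force()[2]
while z>.108:
    robot.servo_line([*m,z],speed=.03); f=robot.read_force()[2]
    print(round(z,4),round(f,2))
    if f-f0>3: break
    z-=.002
robot.move_gripper(.45); robot.dwell(.2); print(robot.read_grip_width()*88)
robot.servo_line([*m,.24],speed=.12); robot.goto([.42,-.2,.33],down(-60))
robot.move_gripper(1.0)
im,d=grab('top'); P=cloud('top',d); print(robot.read_t())
s=lambda z0,z1,c,r:P[(P[...,2]>z0)&(P[...,2]<z1)&(np.hypot(P[...,0]-c[0],P[...,1]-c[1])<r)][:,:2].astype(np.float32)
print('lid',cv2.minEnclosingCircle(s(.076,.092,m,.07)),np.median(P[(np.hypot(P[...,0]-m[0]-.03,P[...,1]-m[1])<.008)][:,2]))
print('bar',cv2.minAreaRect(s(.125,.16,m,.06)))
cv2.imwrite('pics/placed.png',im[:,:,::-1])
E
```

```text
0.122 -6.12
0.12 -6.52
0.118 -5.73
0.116 -5.43
0.114 8.74
39.86536973886811
17.0167
lid ((0.4572210907936096, 0.32719019055366516), 0.04545724019408226) 0.08495948081942606
bar ((0.45708784461021423, 0.32769259810447693), (0.08084811270236969, 0.014252367429435253), 84.57574462890625)
```

View pics/placed.png

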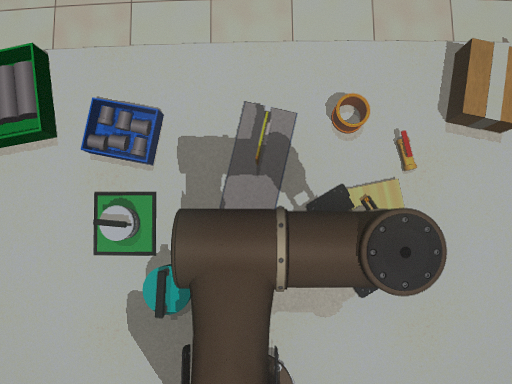

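The tub stands centred on the mat at (118,223), measured within 2 mm of the mat's centre, and it's released. Next, the clip.

```bash
python3 - <<'E'
from h import *
a=np.radians(33); pin=np.array([.4673,-.3366]); g=pin-.037*np.array([np.cos(a),np.sin(a)]); R=down(33-180)
robot.goto([*g,.14],R); robot.servo_line([*g,.04],speed=.1)
robot.servo_line([*g,.0225],speed=.03); print(robot.read_position(),robot.read_force())
robot.move_gripper(0.); print('w',robot.read_grip_width()*88)
p=robot.read_position()
robot.servo_line([p[0],p[1],.12],speed=.08); robot.servo_line([p[0],p[1],.30],speed=.15); print('w',robot.read_grip_width()*88,robot.read_force())
# staging pose in front of the card
y=-13.9; a=np.radians(y); ex=np.array([np.cos(a),np.sin(a)]); e=np.array([.602,-.027])
s=e-ex*.16
robot.goto([*s,.30],down(y-180)); robot.servo_line([*s,.145],speed=.12); print(robot.read_position(),robot.read_t())
for n in('scene','top'):
    im,d=grab(n)
    c=im[130:250,180:340] if n=='scene' else im[100:220,180:340]
    cv2.imwrite('pics/st_%s.png'%n,cv2.resize(c[:,:,::-1],(800,600),interpolation=cv2.INTER_CUBIC))
E
```

```text
[ 0.43629436 -0.35677798  0.02244831] [ 0.51886866  0.37645976 -0.83829452]
w 26.71893219026918
w 26.23187903654966 [-0.09311509  0.00370424  0.25587117]
[0.44711446 0.01157661 0.14557715] 26.6
```

View pics/st_scene.png

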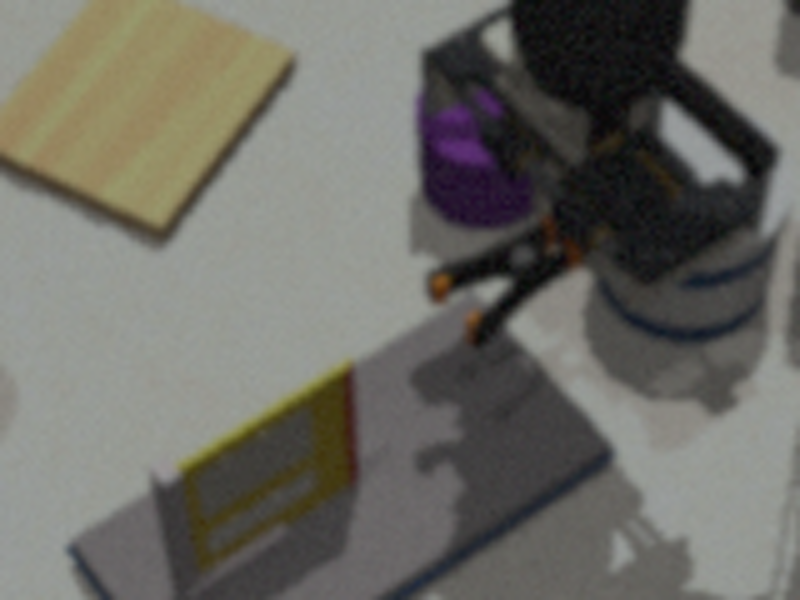

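View pics/st_top.png

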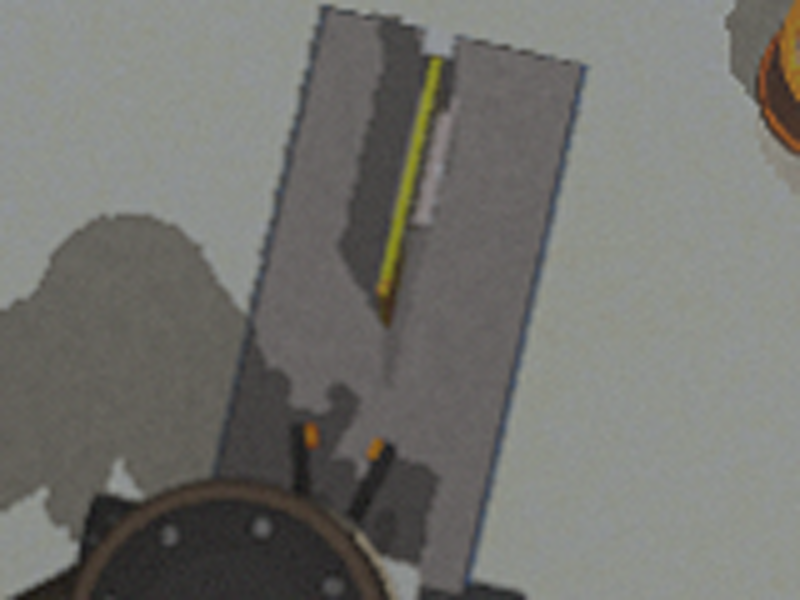

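The clip is held wide open with its orange tips at (310,434) and (375,448), pointing towards the card edge at about (385,300) in the top crop. Next, measure the tips against the card line.

```bash
cat > tips.py <<'E'
from h import *
y=-13.9; a=np.radians(y); ex=np.array([np.cos(a),np.sin(a)]); ey=np.array([-ex[1],ex[0]]); e=np.array([.602,-.027])
def tips(n,c,zr=(.09,.19)):
    t=np.load('/tmp/%s.npz'%n);P=cloud(n,t['d']);h=cv2.cvtColor(t['im'],cv2.COLOR_RGB2HSV)
    m=(h[...,0]<18)&(h[...,1]>120)&(h[...,2]>50)&(np.hypot(P[...,0]-c[0],P[...,1]-c[1])<.03)&(P[...,2]>zr[0])&(P[...,2]<zr[1])
    k,l,st,ce=cv2.connectedComponentsWithStats(m.astype(np.uint8))
    for i in range(1,k):
        if st[i,4]>=4:
            p=np.median(P[l==i],0); q=p[:2]-e; print(n,st[i,4],ce[i].round(1),p.round(4),'card x,y',(q@ex).round(4),(q@ey).round(4))
E
python3 - <<'E'
from tips import *
p=robot.read_position(); c=p[:2]+ex*.085; print(p,c)
for n in('top','scene'): tips(n,c)
t=np.load('/tmp/top.npz');P=cloud('top',t['d'])
h=cv2.cvtColor(t['im'],cv2.COLOR_RGB2HSV); m=(h[...,0]>22)&(h[...,0]<34)&(h[...,1]>120)&(P[...,2]>.15)&(P[...,0]>.58)&(P[...,0]<.74)&(abs(P[...,1]+.045)<.04)
Q=P[m][:,:2]-e; print('card',m.sum(),[(round((Q@ex)[s].mean(),4),round((Q@ey)[s].mean(),4)) for s in ((Q@ex)<.04,(Q@ex)>.08)],(Q@ex).min())
t=np.load('/tmp/scene.npz');P=cloud('scene',t['d'])
s=P[(abs(P[...,0]-.35)<.06)&(abs(P[...,1]-.02)<.08)&(P[...,2]<.3)];print(np.nanmax(s,0))
E
```

```text
[0.44709834 0.01159717 0.14560614] [ 0.52960924 -0.00882222]
top 4 [241.5 185.5] [0.54   0.0063 0.1657] card x,y -0.0682 0.0175
top 4 [241.5 188.5] [0.5329 0.0064 0.1666] card x,y -0.0751 0.0158
scene 14 [267.5 186.9] [ 0.531  -0.0225  0.1631] card x,y -0.07 -0.0127
scene 8 [274.5 194.4] [0.5393 0.0095 0.1676] card x,y -0.0696 0.0203
card 82 [(np.float64(0.0213), np.float64(-0.0003)), (np.float64(0.0988), np.float64(-0.0002))] 0.00010200511989236144
[0.40985187 0.09989523 0.19343988]
```

```bash
python3 - <<'E'
from tips import *
for uv in ([242,186.8],[255,189.6]):
    q=onplane('top',[uv],.166)[0][:2]-e; print('tip',(q@ex).round(4),(q@ey).round(4))
t=np.load('/tmp/top.npz')['im']
# black+orange outer extents along rows near the tips
for v in (187,189,191,193): print(v,[tuple(int(k) for k in x) for x in t[v,234:264:1]])
E
```

```text
tip -0.0709 0.0156
tip -0.0704 -0.0153
187 [(63, 63, 62), (66, 64, 63), (67, 62, 64), (59, 58, 57), (47, 45, 42), (37, 37, 36), (42, 37, 32), (117, 83, 35), (140, 93, 26), (102, 68, 42), (62, 58, 59), (67, 66, 66), (65, 64, 64), (66, 62, 62), (86, 84, 84), (102, 99, 96), (103, 99, 96), (99, 98, 95), (103, 99, 97), (100, 98, 99), (111, 98, 90), (113, 94, 77), (101, 88, 85), (93, 90, 91), (104, 100, 99), (97, 96, 96), (98, 95, 93), (101, 97, 98), (101, 98, 96), (104, 99, 97)]
189 [(67, 63, 63), (66, 65, 63), (67, 67, 62), (63, 61, 61), (44, 43, 43), (33, 32, 34), (30, 33, 32), (72, 45, 36), (93, 55, 37), (81, 58, 52), (62, 57, 57), (64, 62, 62), (64, 64, 62), (89, 83, 84), (105, 100, 99), (105, 99, 99), (101, 98, 97), (102, 98, 96), (97, 95, 97), (111, 94, 84), (134, 93, 45), (135, 92, 26), (92, 67, 37), (29, 33, 36), (49, 47, 49), (86, 82, 83), (103, 100, 99), (100, 96, 94), (102, 98, 98), (99, 96, 94)]
191 [(68, 65, 64), (64, 63, 60), (68, 63, 65), (64, 61, 61), (48, 49, 45), (33, 31, 32), (33, 34, 31), (40, 37, 40), (61, 60, 60), (64, 61, 61), (62, 62, 62), (66, 61, 64), (81, 77, 78), (83, 84, 81), (85, 82, 82), (87, 82, 84), (92, 89, 90), (102, 99, 96), (95, 93, 93), (105, 84, 66), (119, 81, 31), (90, 67, 42), (34, 36, 40), (41, 39, 36), (45, 42, 41), (73, 70, 71), (92, 87, 87), (92, 87, 88), (103, 98, 96), (102, 98, 97)]
193 [(66, 65, 65), (64, 63, 63), (64, 63, 60), (67, 64, 62), (55, 53, 52), (34, 35, 33), (31, 31, 28), (45, 44, 46), (61, 59, 57), (65, 64, 63), (64, 62, 62), (67, 65, 65), (67, 63, 62), (66, 62, 64), (64, 65, 63), (64, 62, 60), (64, 62, 61), (88, 85, 84), (111, 106, 107), (88, 87, 86), (48, 47, 47), (42, 40, 41), (41, 38, 42), (46, 45, 44), (59, 58, 58), (66, 65, 64), (69, 66, 66), (72, 67, 68), (63, 60, 60), (63, 65, 61)]
```

The tips sit symmetrically about the card plane at ±15.5 mm, with their ends about 69 mm short of the edge. I'll advance 93 mm, then lower 35 mm to mid-card.

```bash
python3 - <<'E'
from tips import *
s=e-ex*(.16-.093)
robot.servo_line([*s,.145],speed=.06); print(robot.read_force())
robot.servo_line([*s,.11],speed=.05); robot.dwell(.3)
p=robot.read_position(); q=p[:2]-e; print(p,q@ex,q@ey,robot.read_force(),robot.read_grip_width()*88,robot.read_t())
for n in('scene','top'):
    im,d=grab(n)
c=p[:2]+ex*.09
for n in('top','scene'): tips(n,c,(.1,.145))
S=np.load('/tmp/scene.npz')['im'][150:250,200:300];T=np.load('/tmp/top.npz')['im'][90:190,210:310]
cv2.imwrite('pics/fin.png',cv2.resize(np.hstack([S,T])[:,:,::-1],(800,400),interpolation=cv2.INTER_CUBIC))
t=np.load('/tmp/scene.npz');P=cloud('scene',t['d']);m=[.456,.329]
k=lambda z0,z1:P[(P[...,2]>z0)&(P[...,2]<z1)&(np.hypot(P[...,0]-m[0],P[...,1]-m[1])<.07)][:,:2].astype(np.float32)
print('lid',cv2.minEnclosingCircle(k(.08,.09)))
E
```

```text
[ 0.72745601 -0.02531674 -0.42641987]
[ 0.53705622 -0.01087248  0.11023088] -0.06691628229479533 5.393646064926101e-05 [-0.07230345 -0.35101357 -0.85847708] 26.70505383367149 29.55
scene 24 [248.8 213.5] [ 0.6084 -0.0251  0.1285] card x,y 0.0058 0.0034
lid ((0.4571419954299927, 0.3301093578338623), 0.0465698167681694)
```

View pics/fin.png

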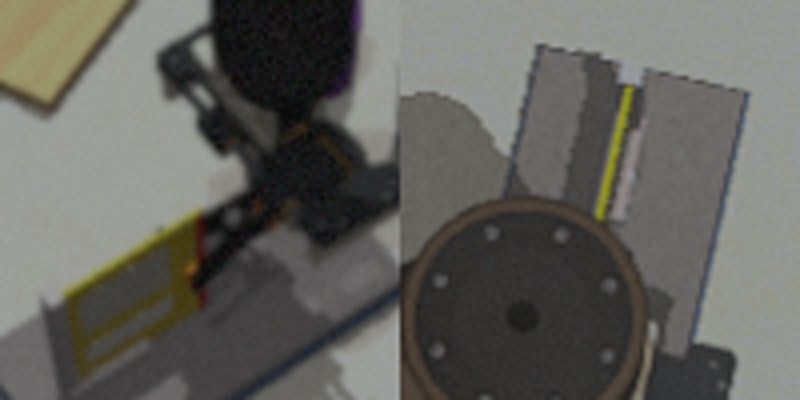

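In the left half, the near jaw's orange tip at (193,272) lies in front of the card's face, just past the red edge, and the far jaw is hidden behind the card. One last check on the near tip's depth.

```bash
python3 - <<'E'
from tips import *
t=np.load('/tmp/scene.npz');P=cloud('scene',t['d']);q=P[...,:2]-e
X=q@ex;Y=q@ey
m=(Y>.006)&(Y<.03)&(abs(X)<.06)&(P[...,2]>.09)&(P[...,2]<.14)
print(m.sum(),X[m].max(),np.percentile(X[m],[80,95]),np.median(Y[m&(X>.01)]),Y[m&(X>.01)].min(),Y[m&(X>.01)].max(),P[...,2][m&(X>.01)].mean())
m=(Y<-.006)&(Y>-.03)&(X>-.06)&(X<.04)&(P[...,2]>.1)&(P[...,2]<.14); print('far',m.sum(),np.c_[X[m],Y[m],P[...,2][m]][:8].round(3).tolist())
E
```

```text
164 0.026555561214022028 [0.01408034 0.02360603] 0.022725089261258054 0.013039562051414275 0.02723687349366942 0.12630984655532748
far 58 [[-0.058, -0.028, 0.134], [-0.057, -0.026, 0.132], [-0.059, -0.029, 0.122], [-0.057, -0.021, 0.132], [-0.055, -0.024, 0.126], [-0.058, -0.022, 0.121], [-0.051, -0.014, 0.131], [-0.048, -0.014, 0.129]]
```

```bash
python3 -c "
from rig import robot
print(robot.read_force(),robot.read_grip_width()*88,robot.read_t()); robot.job_done()"
```

```text
[-0.60785394  0.49048882 -0.34090627] 26.412625726414394 29.65
the job is handed in; nothing more can be done
```

I moved the tub from the riser to the green mat and let it go. I then picked up the clip by its handles and handed the job in at 29.65 s, with the clip still held open around the red edge of the card.

**Tub:** after release it measured within 2 mm of the mat's centre. The lid and bar looked level, and a second camera view at the end gave the same position.

**Clip:** the grip width was 26–27 mm, which matches the fully squeezed stop. Before the final advance the jaw tips sat evenly either side of the card plane, at about ±15.5 mm. At the end the near tip was about 25 mm past the edge, at a height of about 0.12 m, and no closer than 13 mm to the card's middle plane. The wrist force stayed below 1 N, so there was no sign of contact with the card.

**What I couldn't check:** the far jaw was hidden behind the card and the wrist in the last pictures. Its position is inferred from the earlier symmetric measurement. One automatic colour detection of the tips also picked up the red strip at the end, so I ignored it and used the depth readings.

I didn't touch the coupling, valve or basket knowingly. I did not measure their positions again.

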